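Close and hold the shield panel of a test fixture

ROBOT

A 7-joint arm with a two-finger parallel gripper is mounted at the origin on the work surface. World frame = base frame: x ahead of the robot, y to its left, z up, the work surface at z = 0. Lengths are in m, angles in rad, forces in N, time in s.
With the tool pointing down it reaches from about 0.425 to 0.95 m from the base axis. Payload 4.7 kg.
Tool frame: the origin (TCP) lies at the very end of the fingers, on their centre line; the grasp point (between the pads) lies 19 mm behind it; z points along the fingers, y is the line along which they close (so a half turn about z gives the same grasp; the last joint's range is limited). The gripper opens to 87 mm and grips with 3 to 60 N. Pads are 19 mm wide; open, the fingers measure 117 mm over their backs; the gripper's body (75 mm by 190 mm) begins 51 mm behind the grasp point.
Start: joints at [1.192, 0.469, -0.049, 1.532, 0.024, 1.141, -0.082], TCP at [0.231, -0.634, 0.185] pointing down, gripper open.
Joint ranges: [-2.59, 2.59], [-0.33, 1.99], [-1.39, 1.29], [0.1, 2.45], [-1.04, 4.18], [0.21, 1.99], [-2.66, 2.66]. Speed limits (rad/s): [2.57, 2.57, 3.14, 3.14, 3.14, 3.14, 3.14].

INTERFACE

Orientations are given as a rotation vector (axis times angle).
In Python, from bench import robot gives the robot as it stands. Calls block until the motion is done:
- robot.reach(position, orientation): joint-space move of the TCP to a pose.
- robot.movel(position, velocity=0.15, frame=None): straight line of the TCP; frame=None keeps the orientation; velocity is the mean speed in m/s.
- robot.movej(angles): joint-space move.
- robot.gripper_open() and robot.gripper_close(grasp_force=None): open the fingers fully, or close them until they stop; grasp_force is the grip in N (None keeps the last).
- robot.hold(seconds).
- robot.inverse_kinematics(position, orientation): joint angles nearest the present ones, or None.
- robot.state(): the state.
- robot.snapshot(name): name is "side" or "top" or "wrist"; returns the picture (400x640x3 uint8, red, green, blue); there is no depth.
- robot.calibration(name): a dict with "fx", "fy", "cx", "cy" (pixels), "position" and "orientation" of the camera in the world. Camera axes: x right, y down, z forward; pixel columns grow to the right and rows downward; lengths in m; the calibration is good to about 2 mm. A picture is of the moment at which its call begins: read the wrist's pose just before it. calibration takes no time and is no camera call; for the wrist camera it gives the pose at the moment of the call.
A pose or a line that the arm cannot do raises robot.Unreachable and nothing moves.
- robot.hand_in(): hands the job in; it is judged then, once.
Trained networks look in the newest picture that a camera, given by its name, has taken for a name from the list of things; names that differ only in an ending like _2 or _b are one class to them, and where a whole thing is asked for, a point or a joint stands for the part that bears it (a point fixed in the world has none). Each returns a list of dicts, best first, with "confidence" (0 to 1); they miss things now and then, are a little off and sometimes report something else, mostly with a low value. They report only what shows in the picture. A call takes as long as a camera call. They do not tell look-alikes from the thing itself.
- robot.recognise(camera, name): "box" ([left, top, right, bottom] in pixels, round what is visible of it).
- robot.regions_of(camera, name): "mask" (400x640 bool, what is visible of it) and "box" ([left, top, right, bottom] in pixels, round what is visible of it).
- robot.landmark_of(camera, name): "point" ([column, row] in pixels: a listed point, or the origin of a listed thing).
The state is a dict: "t": time; "joint_pos": joint angles; "joint_vel": joint speeds; "tau": joint torques, N m; "eef_pos": TCP position; "orientation": TCP orientation; "ft_force": force on the tool from outside, world axes, zero at the start; "wrist_torque": the same for the moment, N m; "gripper_width": finger opening in m; "gripper_force": force on a finger pad.
Only numpy, scipy, OpenCV 4.12 (cv2) and the standard library are available. Lean on these libraries where they do the work, as an engineer would, in place of code of your own. Each camera call takes 0.05 s, during which the arm holds its last target. There are 200 camera calls.

TASK

Fit the loose blue access panel, fastener side up, into the opening in the top of the white test fixture and press it down flush against its springy seal. Only then turn its black quarter-turn fastener clockwise until the white slot line lines up with the white marks on the panel's long axis. Finish while still holding the panel pressed down flush in the fixture with the gripper (let go and the seal lifts it again), and leave the brass adapters and the mouse where they are.

Things in the scene. Friction and masses are not known exactly. Their poses are not given: they have to be found in the camera images.
- panel_center (a point): Centre of the loose blue access panel, 110 (x, long) by 70 (y) by 12 mm thick (z, up), 0.15 to 0.25 kg with its fastener. This point is 6 mm below its top face. It starts flat, fastener up, on a grey 3 mm mat. White marks on its top run along its long axis, either side of the fastener. It fits the opening either way round (half turn).
- panel: The same panel; this origin is the middle of its underside. Lift and carry it by the black bar of its fastener.
- fastener_grip (a point): Fastener in the panel's middle: a black upright bar 38 mm long (x, the white slot line on top runs along it) and 12 mm wide (y), its top 24 mm above the panel's top face, on a steel disc 32 mm across and 2 mm high. This point is on the vertical turning axis, 13 mm above the panel's top face. Grasp across the 12 mm from above; nothing else stands on the panel.
- fastener (a joint): Fastener angle on the panel, rad, growing clockwise seen from above. 0: slot across the panel (along its y). 1.57: slot along its long axis, in line with the white marks (aligned). Starts open, 0.05 to 0.45. No click; it can be overturned (stops at -0.1 and 2.1). Friction of 0.06 N m keeps it where it is left, also while the panel is carried by the bar.
- fixture_seat (a point): Where the panel's centre lies when flush in the fixed white fixture: x along the opening's length, z up, 6 mm below the fixture's top face, 64 mm above the bench. The opening is 114 (x) by 74 (y) mm, 2 mm play on each side of the panel, 12 mm deep with a rigid floor and chamfered edges. Red marks on the top carry on its long axis.
- fixture: The white test fixture, 240 (x) by 200 (y) by 70 mm high, fixed on the bench; origin at the centre of its underside, opening in the middle of its top. Fixture and mat can change sides of the bench.
- seal (a joint): Travel, m, of the black sprung seal in the opening. 0: free, an unpressed panel rests on it level and 5 mm proud of flush. 0.005: pressed, panel flush on the rigid floor. It takes 6 to 8 N of push down at the panel's middle (on panel or fastener) to bring it flush, then it goes no further.
- adapter_a: Bystander: a brass coaxial adapter 18 mm across and 28 mm tall, standing on the fixture's top beyond the opening's end. Origin at the centre of its underside.
- adapter_b: Bystander: a like brass adapter (18 mm across, 28 mm tall) standing on the mat near its far edge. Origin at the centre of its underside.
- mouse: Bystander: a black computer mouse 100 by 60 by 29 mm on the bench at the far side. Origin at the centre of its underside.
There are look-alikes about, which are no part of the job. There is more than one size of the panel; the job needs the smaller.

How it is judged:
By the outcome, as a careful person would: the job done as asked, in the order asked, and still so for the second after the job is handed in, while the arm keeps its last pose, push and grip.
It also fails if it takes over 42 s, if anything falls off the work surface, if the arm or the gripper's body presses on something with over 40 N, if the wrist force passes 120 N, or if a joint passes its speed limit or range.

## Working session

There is one attempt and no reset: what is moved stays moved. The work goes in short steps, each a Python script; the robot and the scene stay as the last script left them, time stands still between calls to the robot, and variables do not carry over. Pictures are saved under pics/ and viewed, at most 10 in all, crops included, and the job is handed in when it is done.

```bash
mkdir -p pics; ls; python3 - <<'E'
from bench import robot
import cv2,numpy as np
s=robot.state();print(s['t'],s['eef_pos'],s['orientation'],s['gripper_width'])
ims=[]
for c in ["top","side"]:
    im=robot.snapshot(c);cv2.imwrite(f"pics/{c}0.png",im[...,::-1])
    k=robot.calibration(c);print(c,k)
    for n in ["panel_center","fastener_grip","fixture_seat","panel","fixture","adapter_a","mouse"]:
        print(n,[(np.round(d['point']).tolist(),round(d['confidence'],2)) for d in robot.landmark_of(c,n)])
print(robot.state()['t'])
E
```

```text
pics
0.0 [ 0.23107367 -0.63347776  0.18360446] [-3.09176917e+00 -5.46333854e-01  7.02896168e-04] 0.08706632031273932
top {'fx': 448.9474391301079, 'fy': 448.9474391301079, 'cx': 317.8215534074085, 'cy': 205.15391673963526, 'position': array([ 0.52859919, -0.02186114,  0.92852363]), 'orientation': array([-2.16748728,  2.15214986, -0.14567365])}
panel_center [([463.0, 157.0], 0.74), ([396.0, 289.0], 0.69)]
fastener_grip [([471.0, 152.0], 0.81), ([403.0, 288.0], 0.71)]
fixture_seat [([201.0, 270.0], 0.6)]
panel [([465.0, 159.0], 0.91), ([398.0, 287.0], 0.87)]
fixture [([211.0, 270.0], 0.71)]
adapter_a [([403.0, 228.0], 0.61), ([241.0, 226.0], 0.49)]
mouse [([285.0, 129.0], 0.57)]
side {'fx': 418.88537565466606, 'fy': 418.88537565466606, 'cx': 319.9640466493769, 'cy': 203.68070911955834, 'position': array([0.23608525, 0.52051586, 0.47299118]), 'orientation': array([-0.79314762,  2.34444687, -1.34711394])}
panel_center [([366.0, 170.0], 0.85), ([438.0, 228.0], 0.83)]
fastener_grip [([366.0, 159.0], 0.87), ([441.0, 218.0], 0.66)]
fixture_seat [([310.0, 306.0], 0.81)]
panel [([439.0, 228.0], 0.95), ([365.0, 172.0], 0.89)]
fixture [([314.0, 339.0], 0.96)]
adapter_a [([393.0, 207.0], 0.6), ([292.0, 254.0], 0.56)]
mouse [([239.0, 227.0], 0.6)]
0.8
```

View pics/top0.png

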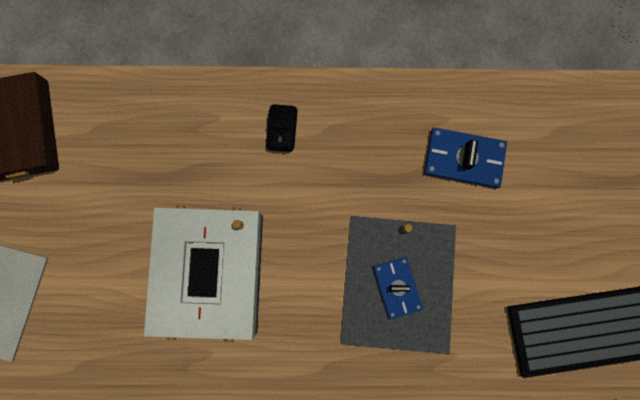

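View pics/side0.png

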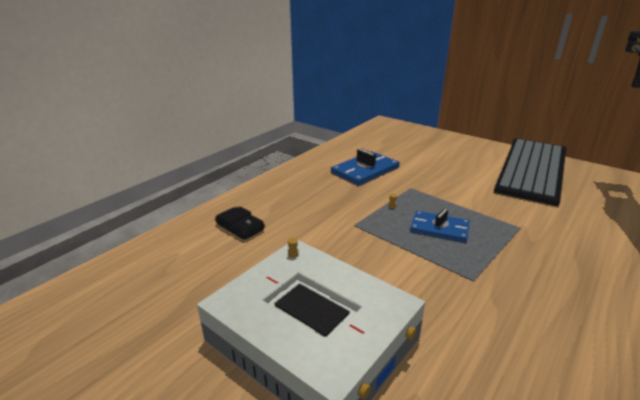

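Two candidate panels in the top view: A at (465,158), about 78 px long, lying on bare bench, and B at (398,288), about 55 px long, on the grey mat with the brass adapter. B should be the one meant, because it is the smaller and sits on the mat. I'll check its size and confirm with a crop.

```bash
cat > h.py <<'E'
from bench import robot
import cv2,numpy as np
from scipy.spatial.transform import Rotation as R
def unproj(k,px,z):
    px=np.atleast_2d(np.asarray(px,float))
    d=np.c_[(px[:,0]-k['cx'])/k['fx'],(px[:,1]-k['cy'])/k['fy'],np.ones(len(px))]
    d=R.from_rotvec(k['orientation']).apply(d); p=np.asarray(k['position'])
    return p+d*((z-p[2])/d[:,2])[:,None]
def proj(k,P):
    q=R.from_rotvec(k['orientation']).inv().apply(np.atleast_2d(P)-np.asarray(k['position']))
    return np.c_[k['fx']*q[:,0]/q[:,2]+k['cx'],k['fy']*q[:,1]/q[:,2]+k['cy']]
def rect(k,mask,z):
    """min-area rectangle in the world of a mask lying at height z: centre, sizes, long-axis angle"""
    c=max(cv2.findContours(mask.astype(np.uint8),0,1)[0],key=cv2.contourArea)[:,0]
    w=unproj(k,c,z)[:,:2]
    b=cv2.boxPoints(cv2.minAreaRect((w*1000).astype(np.float32)))/1000
    e=[b[1]-b[0],b[2]-b[1]]; l=max(e,key=np.linalg.norm)
    return b.mean(0),sorted(map(np.linalg.norm,e)),np.arctan2(l[1],l[0])
def down(yaw):  # tool pointing down, tool y (closing line) at world angle yaw
    y=np.array([np.cos(yaw),np.sin(yaw),0]); z=np.array([0,0,-1.])
    return R.from_matrix(np.c_[np.cross(y,z),y,z]).as_rotvec()
E
python3 - <<'E'
from h import *
im=robot.snapshot("top")
k=robot.calibration("top")
for n,z in [("panel",.015),("fixture",.07),("fastener",.039),("adapter_a",.0)]:
    for d in robot.regions_of("top",n): print(n,d['box'],round(d['confidence'],2),rect(k,d['mask'],z))
print(unproj(k,[[201,270]],.064),unproj(k,[[398,288]],.028))
cv2.imwrite("pics/crop.png",cv2.resize(im[110:360,330:530,::-1],None,fx=2.4,fy=2.4,interpolation=2))
E
```

```text
panel [425.7, 129.6, 506.8, 191.2] 0.67 (array([ 0.7465906 , -0.33449483], dtype=float32), [np.float32(0.10625851), np.float32(0.16333239)], np.float32(1.3852386))
panel [375.1, 258.5, 425.0, 319.9] 0.58 (array([ 0.47933024, -0.18982612], dtype=float32), [np.float32(0.073508464), np.float32(0.11382337)], np.float32(0.2950619))
fixture [146.1, 205.9, 261.3, 342.3] 0.87 (array([0.5083215 , 0.18545118], dtype=float32), [np.float32(0.20939201), np.float32(0.2522229)], np.float32(-0.026215382))
fastener [457.6, 140.4, 475.2, 169.0] 0.88 (array([ 0.74791265, -0.33551237], dtype=float32), [np.float32(0.041485216), np.float32(0.05512054)], np.float32(-0.80719215))
fastener [387.9, 279.7, 408.9, 297.4] 0.68 (array([ 0.47929344, -0.18802834], dtype=float32), [np.float32(0.031891186), np.float32(0.035647865)], np.float32(0.79030627))
adapter_a [231.4, 218.7, 242.3, 232.2] 0.54 (array([0.60511136, 0.13696063], dtype=float32), [np.float32(0.018682271), np.float32(0.022875482)], np.float32(-1.5634302))
adapter_a [399.9, 223.0, 409.8, 235.2] 0.41 (array([ 0.6003701 , -0.21237546], dtype=float32), [np.float32(0.016627617), np.float32(0.02099782)], np.float32(-1.5636629))
adapter_a [186.7, 249.0, 221.2, 294.7] 0.16 (array([0.50600713, 0.2050282 ], dtype=float32), [np.float32(0.05858962), np.float32(0.09920547)], np.float32(-0.032752506))
[[0.51257539 0.19280313 0.064     ]] [[ 0.47915356 -0.18859489  0.028     ]]
```

View pics/crop.png

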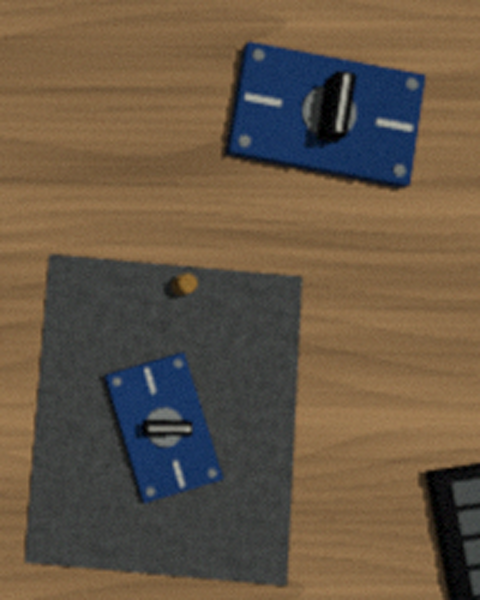

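The crop confirms it. B (crop 165,428) measures about 114×74 mm, has white marks along its long axis and lies on the mat. A measures about 163×106 mm, so it is the larger look-alike. Next I'll look with the wrist camera over the panel and then the fixture.

```bash
python3 - <<'E'
from h import *
k=robot.calibration("wrist");s=robot.state()
T=R.from_rotvec(s['orientation']).inv()
off=T.apply(k['position']-s['eef_pos']); print("cam in tool",off,(T*R.from_rotvec(k['orientation'])).as_matrix().round(2))
out=[]
for nm,c,zt in [("panel",[.479,-.189],.015),("fixture",[.510,.193],.07)]:
    best=None
    for yaw in (0,np.pi):
        q=robot.inverse_kinematics([*c,.25+zt],down(yaw)); print(nm,yaw,None if q is None else np.round(q,2))
        if q is not None and (best is None or abs(q[6])<abs(best[1][6])): best=(yaw,q)
    robot.reach([*c,.25+zt],down(best[0])); robot.hold(.3)
    k=robot.calibration("wrist"); im=robot.snapshot("wrist"); np.savez(f"w_{nm}.npz",im=im,**k); out.append(im)
    for n,z in ([("panel",.015),("fastener",.039)] if nm=="panel" else [("fixture",.07)]):
        for d in robot.regions_of("wrist",n): print(n,d['box'],round(d['confidence'],2),rect(k,d['mask'],z))
    for n,z in ([("panel_center",.009),("fastener_grip",.028)] if nm=="panel" else [("fixture_seat",.064)]):
        for d in robot.landmark_of("wrist",n): print(n,d['point'],round(d['confidence'],2),unproj(k,d['point'],z))
print(robot.state()['t'])
cv2.imwrite("pics/w1.png",cv2.resize(np.vstack(out)[...,::-1],(480,600),interpolation=3))
E
```

```text
cam in tool [ 8.41802495e-02  4.97031996e-05 -2.01242075e-01] [[-0.   -0.95 -0.31]
 [ 1.   -0.   -0.  ]
 [ 0.   -0.31  0.95]]
panel 0 [ 0.77  0.18 -0.55  1.77  0.1   1.21  0.2 ]
panel 3.141592653589793 [-0.64  0.22  1.12  1.84 -0.21  1.21 -2.6 ]
panel [273.5, 130.7, 357.4, 188.7] 0.94 (array([ 0.4763712 , -0.19024654], dtype=float32), [np.float32(0.070625), np.float32(0.10952161)], np.float32(0.28242847))
panel [435.9, 194.7, 526.2, 281.3] 0.8 (array([ 0.7455974 , -0.32784116], dtype=float32), [np.float32(0.10932666), np.float32(0.14715172)], np.float32(1.3800807))
fastener [465.0, 235.8, 502.3, 250.8] 0.58 (array([ 0.7393644, -0.3189304], dtype=float32), [np.float32(0.027722135), np.float32(0.057718724)], np.float32(-0.0010006616))
panel_center [474.0, 248.7] 0.67 [[ 0.74385362 -0.34443233  0.009     ]]
panel_center [319.2, 157.6] 0.62 [[ 0.48219095 -0.18894131  0.009     ]]
fastener_grip [482.7, 254.0] 0.65 [[ 0.74851365 -0.34410198  0.028     ]]
fastener_grip [315.3, 160.1] 0.64 [[ 0.47630789 -0.18916444  0.028     ]]
fixture 0 [ 0.28  0.27 -0.89  1.61  0.21  1.36 -0.64]
fixture 3.141592653589793 [ 0.44  0.35 -1.15  1.6   0.32  1.4   2.4 ]
fixture [230.6, 88.3, 402.2, 224.7] 0.66 (array([0.50707096, 0.1889171 ], dtype=float32), [np.float32(0.2043319), np.float32(0.24968752)], np.float32(-0.020194678))
fixture_seat [317.2, 159.4] 0.97 [[0.51047482 0.18989197 0.064     ]]
5.3583
```

View pics/w1.png

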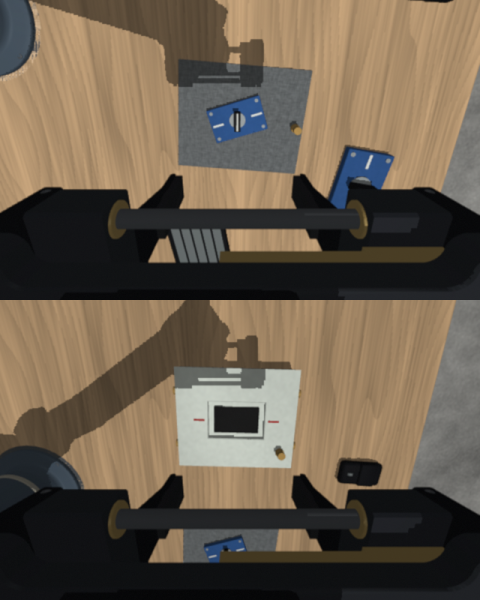

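The wrist images show panel B at about (315,160) and the opening at about (317,160) in full-resolution pixels. I'll refine both from their colours, offline, using the wrist and top images.

```bash
cat >> h.py <<'E'
def blobs(m,amin=4):
    n,l,s,c=cv2.connectedComponentsWithStats(m.astype(np.uint8)); return [(l==i) for i in range(1,n) if s[i,4]>=amin]
def inbox(k,shape,c,r,z):
    v,u=np.mgrid[:shape[0],:shape[1]]; w=unproj(k,np.c_[u.ravel(),v.ravel()],z)[:,:2]
    return (np.hypot(*(w-c).T)<r).reshape(shape[:2])
def line(k,m,z):
    v,u=np.nonzero(m); w=unproj(k,np.c_[u,v],z)[:,:2]; c=w.mean(0); _,sv,vt=np.linalg.svd(w-c); a=vt[0]
    p=(w-c)@a; return c,(np.arctan2(a[1],a[0])+1e-9)%np.pi,np.ptp(p)
E
python3 - <<'E'
from h import *
def load(f):
    d=dict(np.load(f)); im=d.pop('im'); return im.astype(int),{a:(float(b) if b.ndim==0 else b) for a,b in d.items()}
top=cv2.imread("pics/top0.png")[...,::-1].astype(int); kt=robot.calibration("top")
for nm,(im,k) in [("wrist",load("w_panel.npz")),("top",(top,kt))]:
    r,g,b=im.transpose(2,0,1); near=inbox(k,im.shape,[.478,-.19],.075,.015)
    m=near&(b>r+40); m=cv2.morphologyEx(m.astype(np.uint8),3,np.ones((9,9)))
    print(nm,"panel",rect(k,m,.015))
    w=near&(im.min(2)>140)
    for q in blobs(w): print("  white",q.sum(),"z15",line(k,q,.015),"z39",line(k,q,.039))
for nm,(im,k) in [("wrist",load("w_fixture.npz")),("top",(top,kt))]:
    r,g,b=im.transpose(2,0,1); near=inbox(k,im.shape,[.51,.19],.12,.07)
    red=near&(r>g+60)&(r>b+60)
    for q in blobs(red): print(nm,"red",q.sum(),line(k,q,.07))
    print("red axis",line(k,np.any([q for q in blobs(red) if q.sum()>8],axis=0),.07))
    bl=inbox(k,im.shape,[.51,.19],.07,.07)&(im.max(2)<60)
    print("black", [(q.sum(),rect(k,q,.063)) for q in blobs(bl,200)])
im,k=load("w_fixture.npz")
cv2.imwrite("pics/op.png",np.hstack([cv2.resize(x[...,::-1].astype(np.uint8),(400,500),interpolation=2) for x in (im[110:210,277:357],load("w_panel.npz")[0][110:210,277:357])]))
E
```

```text
wrist panel (array([ 0.47725606, -0.19077316], dtype=float32), [np.float32(0.07019561), np.float32(0.10989942)], np.float32(0.28618598))
  white 6 z15 (array([ 0.5150321 , -0.15275441]), np.float64(1.6104674115012172), np.float64(0.0029682946656265185)) z39 (array([ 0.51310011, -0.15022435]), np.float64(1.610467411501216), np.float64(0.0028103792328518953))
  white 6 z15 (array([ 0.42444473, -0.17902378]), np.float64(2.330715239131619), np.float64(0.0031439640883430026)) z39 (array([ 0.42733205, -0.17509617]), np.float64(2.3307152391316435), np.float64(0.002976702914650216))
  white 42 z15 (array([ 0.51542367, -0.18001061]), np.float64(0.28698761602635425), np.float64(0.02071188950013603)) z39 (array([ 0.51347084, -0.1760305 ]), np.float64(0.28698761602635336), np.float64(0.019610001930862708))
  white 53 z15 (array([ 0.47762703, -0.19801668]), np.float64(1.5339236413617863), np.float64(0.033957062382994604)) z39 (array([ 0.47768501, -0.19307863]), np.float64(1.5339236413617863), np.float64(0.03215052199330107))
  white 70 z15 (array([ 0.48771863, -0.19217803]), np.float64(1.56076570
[... 1887 characters left out ...]
]), np.float64(3.113574359872235), np.float64(0.16844152595872866))
black [(np.int64(1947), (array([0.5067299 , 0.18975665], dtype=float32), [np.float32(0.051838964), np.float32(0.08898006)], np.float32(-0.022949085)))]
top red 14 (array([0.58411631, 0.18758951]), np.float64(3.0644945070982814), np.float64(0.01723878936796056))
top red 14 (array([0.43480848, 0.19157779]), np.float64(3.1167760753497884), np.float64(0.018286691093071617))
red axis (array([0.50946239, 0.18958365]), np.float64(3.1147894576343895), np.float64(0.16812126222210688))
black [(np.int64(1337), (array([0.5087861 , 0.18872173], dtype=float32), [np.float32(0.053302173), np.float32(0.09001788)], np.float32(-0.034914404)))]
```

View pics/op.png

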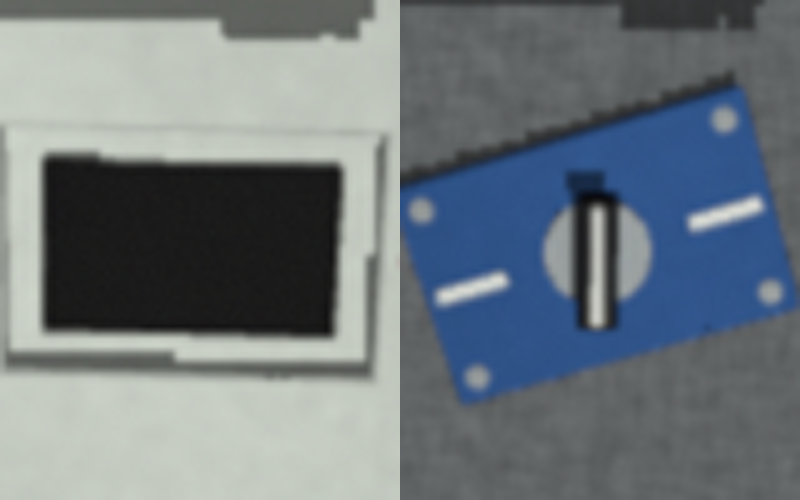

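Wrist and top agree: the panel is 110×70 mm at about (0.478, −0.191), yaw 0.287. The bar angle is 1.534, so the fastener stands at about 0.32 rad. The seat's axis is at −0.027. Next I'll check IK for the whole chain, then grasp and lift.

```bash
python3 - <<'E'
from h import *
P=np.array([.4782,-.1913]); yaw=1.534-np.pi/2
for p,y in [((*P,.0195),yaw),((.508,.1893,.15),yaw-.314),((.508,.1893,.08),yaw-.314-.7),((.508,.1893,.075),yaw-.314-1.3)]:
    q=robot.inverse_kinematics(p,down(y)); print(None if q is None else np.round(q,2))
robot.reach([*P,.09],down(yaw)); robot.movel([*P,.0195],.12)
print("pre",robot.state()['ft_force'].round(2))
robot.gripper_close(35); s=robot.state(); print(s['gripper_width'],s['gripper_force'],s['ft_force'].round(2))
robot.movel([*P,.10],.12); robot.hold(.3)
s=robot.state(); k=robot.calibration("wrist"); im=robot.snapshot("wrist"); np.savez("w_held.npz",im=im,**k)
print(s['t'],s['eef_pos'],s['orientation'],s['gripper_width'],s['ft_force'].round(2))
cv2.imwrite("pics/held.png",im[...,::-1])
E
```

```text
[ 0.95  0.58 -0.84  2.02  0.6   0.8  -0.29]
[ 0.18  0.39 -0.77  1.86  0.32  1.02 -1.08]
[ 0.05  0.44 -0.61  1.93  0.33  0.87 -1.79]
[-0.03  0.43 -0.51  1.94  0.28  0.84 -2.34]
pre [ 0.07 -0.02  0.18]
0.00031976186820181177 0.0 [ 0.04 -0.07  0.07]
10.3917 [ 0.47792797 -0.19111457  0.09948833] [-2.26096614e+00 -2.17969523e+00  2.69462479e-04] 0.0002853598256904824 [ 0.27  0.38 -0.03]
```

View pics/held.png

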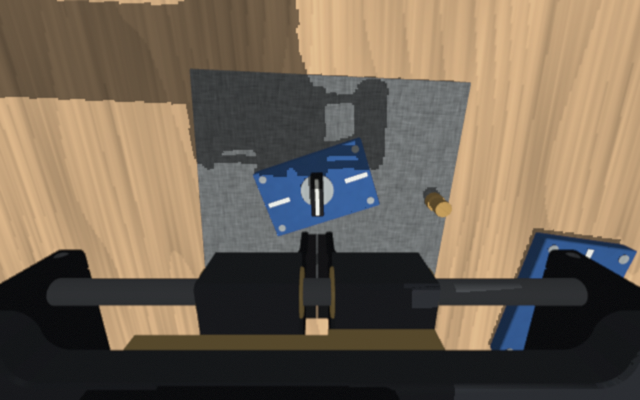

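The gripper closed on nothing. The panel is still on the mat, disc at (317,190), directly below the fingertips at (317,235). I'll repeat the descent with checks on height and opening.

```bash
python3 - <<'E'
from h import *
s=robot.state();print(s['t'],s['eef_pos'],s['gripper_width'])
im=dict(np.load("w_held.npz")); k={a:b for a,b in im.items() if a!='im'}
print(proj(k,[[.4782,-.1913,.017],s['eef_pos']]).round(1))
robot.gripper_open(); print(robot.state()['t'],robot.state()['gripper_width'])
robot.movel([.4782,-.1913,.0195],.12)
s=robot.state();print(s['t'],s['eef_pos'],s['gripper_width'],s['ft_force'].round(2))
a=robot.snapshot("wrist"); b=robot.snapshot("side")
cv2.imwrite("pics/d.png",np.hstack([a[100:300,200:440],cv2.resize(b[170:270,380:500],(240,200))])[...,::-1])
E
```

```text
10.4417 [ 0.4780389  -0.19113457  0.09959436] 0.0001149955784088171
[[317.5 190.3]
 [317.4 222.7]]
11.9583 0.0871769791712252
12.775 [ 0.47881213 -0.19122157  0.01996895] 0.0871586062170126 [0.13 0.15 0.75]
```

View pics/d.png

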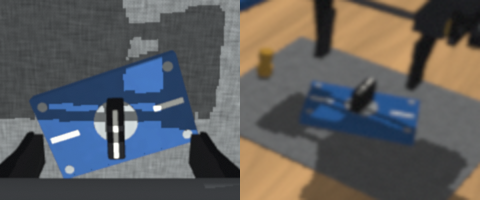

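In the side crop the open fingertips are at about (421,197) and (467,212), which is higher than the bar. In the wrist crop the bar is clear of the fingers. So the tips look higher than the reported TCP. I'll work out how much higher by triangulating, without moving.

```bash
python3 - <<'E'
from h import *
k=robot.calibration("side"); s=robot.state()
pz=np.array([.4788,-.1912])
for z in (.0,.02,.03,.04,.05,.06): print(z,proj(k,[[.4788-.0435,-.1912,z],[.4788+.0435,-.1912,z],[.4788,-.1912,z]]).round(0).tolist())
b=robot.snapshot("side")
cv2.imwrite("pics/d2.png",cv2.resize(b[130:270,360:520],None,fx=4,fy=4,interpolation=2)[...,::-1])
E
```

```text
0.0 [[459.0, 236.0], [419.0, 221.0], [438.0, 228.0]]
0.02 [[461.0, 227.0], [420.0, 213.0], [440.0, 220.0]]
0.03 [[462.0, 223.0], [421.0, 209.0], [441.0, 216.0]]
0.04 [[463.0, 219.0], [421.0, 205.0], [441.0, 211.0]]
0.05 [[463.0, 214.0], [422.0, 201.0], [442.0, 207.0]]
0.06 [[464.0, 210.0], [422.0, 196.0], [443.0, 203.0]]
```

View pics/d2.png

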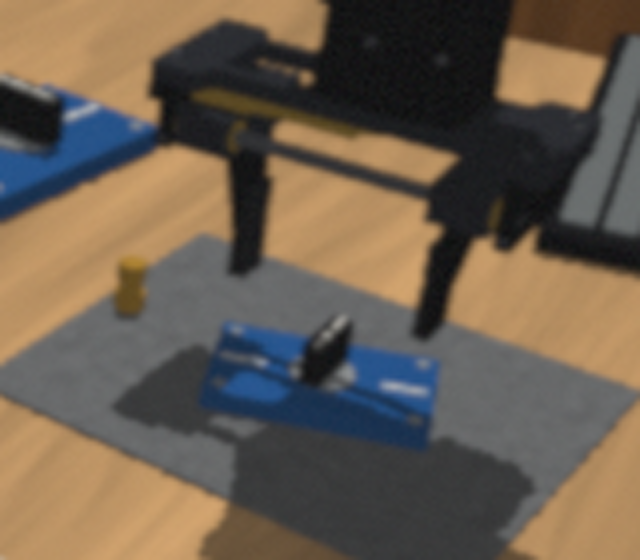

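The fingertips show at (420,198) and (467,213), so their height is about 0.05, although the TCP reads 0.02. The real tips therefore sit roughly 30 mm above the reported TCP. I'll find the exact amount by gentle contact with the panel top, since the open fingers straddle the fastener.

```bash
python3 - <<'E'
from h import *
P=[.4782,-.1913]
robot.movel([*P,.003],.08); f0=robot.state()['ft_force'][2]; z=.003; print(robot.state()['t'],f0)
while z>-.024:
    z-=.002; robot.movel([*P,z],.04); s=robot.state(); print(round(z,3),s['eef_pos'][2].round(4),(s['ft_force']).round(2),round(s['t'],2))
    if abs(s['ft_force'][2]-f0)>1.5: break
a=robot.snapshot("wrist"); b=robot.snapshot("side")
cv2.imwrite("pics/e.png",np.hstack([cv2.resize(a[120:320,220:420],(400,400)),cv2.resize(b[150:250,380:480],(400,400))])[...,::-1])
E
```

```text
13.2833 -0.8270320111749646
0.001 0.001 [-0.77  0.14  0.7 ] 13.53
```

View pics/e.png

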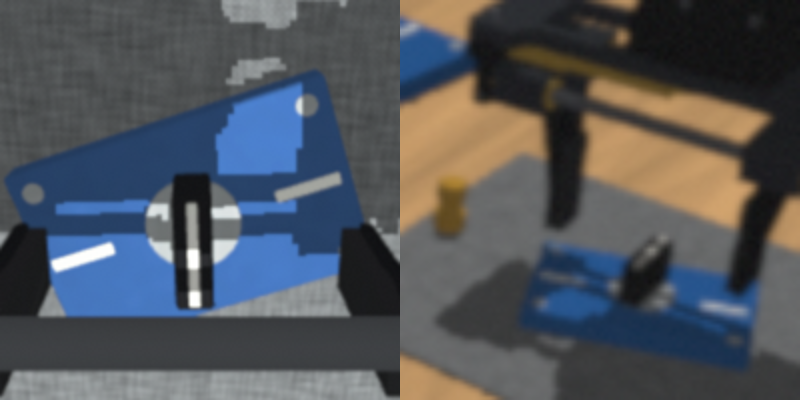

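That stop was a force transient. The tips are still clearly above the panel, so I'll continue with settled readings.

```bash
python3 - <<'E'
from h import *
P=[.4782,-.1913]
z=-.006; robot.movel([*P,z],.05); robot.hold(.15); f0=robot.state()['ft_force'][2]; print(f0)
while z>-.026:
    z-=.002; robot.movel([*P,z],.04); robot.hold(.1); s=robot.state(); print(round(z,3),s['eef_pos'][2].round(4),s['ft_force'].round(2),round(s['t'],2))
    if s['ft_force'][2]-f0>2: break
E
```

```text
0.5007804265551823
-0.008 -0.008 [-0.03 -0.94 -0.63] 14.43
-0.01 -0.01 [ 0.53 -0.03  0.01] 14.78
-0.012 -0.012 [ 0.5  -0.4   0.52] 15.12
-0.014 -0.014 [ 0.6  -0.11  0.59] 15.47
-0.016 -0.016 [0.62 0.26 0.03] 15.82
-0.018 -0.018 [ 0.33  0.63 -0.41] 16.18
-0.02 -0.02 [-0.38 -0.28 -0.43] 16.52
-0.022 -0.022 [-0.46  1.56 -0.76] 16.88
-0.024 -0.0225 [-3.76  0.13 14.59] 17.23
```

Contact is at TCP z ≈ −0.0225 on the panel top (0.015), so the real tips are about 37 mm short of the reported TCP. This matches the side view. I'll back off 4.5 mm, grip and lift.

```bash
python3 - <<'E'
from h import *
P=[.4782,-.1913]
robot.movel([*P,-.018],.05); robot.gripper_close(40); s=robot.state(); print(s['t'],s['gripper_width'],s['gripper_force'],s['ft_force'].round(2))
if s['gripper_width']<.008: raise SystemExit
robot.movel([*P,.115],.2); robot.hold(.15)
s=robot.state(); k=robot.calibration("wrist"); im=robot.snapshot("wrist"); np.savez("w_held.npz",im=im,**k)
print(s['t'],s['eef_pos'],s['gripper_width'],s['ft_force'].round(2))
zt=s['eef_pos'][2]+.033; i=im.astype(int); r,g,b=i.transpose(2,0,1); near=inbox(k,im.shape,P,.075,zt)
m=cv2.morphologyEx((near&(b>r+40)).astype(np.uint8),3,np.ones((9,9))); print(rect(k,m,zt))
for q in blobs(near&(im.min(2)>140),15): print(q.sum(),line(k,q,zt))
cv2.imwrite("pics/h2.png",im[...,::-1])
E
```

```text
18.6833 0.011757920670748526 39.87352252006531 [-0.27 -0.51 -0.52]
19.65 [ 0.4770597  -0.19102935  0.11352723] 0.011348140422434363 [-0.15  0.33 -2.87]
(array([ 0.47430542, -0.18350422], dtype=float32), [np.float32(0.060022045), np.float32(0.11005588)], np.float32(0.2614753))
112 (array([ 0.51469249, -0.15231889]), np.float64(1.5507661784377627), np.float64(0.006589965111886823))
145 (array([ 0.52011719, -0.178675  ]), np.float64(0.16158644986837745), np.float64(0.015212368991840815))
56 (array([ 0.47585727, -0.21239326]), np.float64(1.5326716084594274), np.float64(0.006590860131193854))
209 (array([ 0.46887728, -0.25106796]), np.float64(1.636158984406332), np.float64(0.021667672633855772))
448 (array([ 0.48131162, -0.24952538]), np.float64(1.9410765300194455), np.float64(0.02571044624317089))
```

View pics/h2.png

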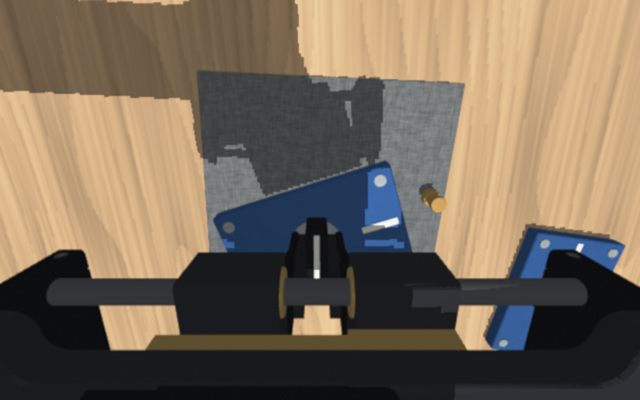

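The panel is held (width 11.8 mm) and level, with its two far screws visible at (228,228) and (380,180). I'll use those to get its pose in the hand.

```bash
python3 - <<'E'
from h import *
d=dict(np.load("w_held.npz")); im=d.pop('im'); k=d
g=cv2.cvtColor(im,cv2.COLOR_RGB2GRAY); hsv=cv2.cvtColor(im,cv2.COLOR_RGB2HSV)
pts=[]
for c in [(228,228),(380,180)]:
    v,u=np.mgrid[c[1]-9:c[1]+10,c[0]-9:c[0]+10]; m=hsv[v,u,1]<90
    b=max(blobs(m),key=lambda q:q.sum()*(q[9,9])); vv,uu=np.nonzero(b); pts.append([uu.mean()+c[0]-9,vv.mean()+c[1]-9]); print(b.sum(),pts[-1])
w=unproj(k,pts,.1135+.033)[:,:2]; e=w[1]-w[0]; a=np.arctan2(e[1],e[0]); n=np.array([np.sin(a),-np.cos(a)])
print(w,np.linalg.norm(e),"angle",a,"centre",w.mean(0)+.0268*n)
d=dict(np.load("w_fixture.npz"));im=d.pop('im').astype(int);k=d
r,g,b=im.transpose(2,0,1); near=inbox(k,im.shape,[.51,.19],.12,.07); red=near&(r>g+40)&(r>b+40)
for q in blobs(red,8): print(q.sum(),line(k,q,.07))
E
```

```text
107 [np.float64(228.38317757009347), np.float64(227.02803738317758)]
126 [np.float64(379.85714285714283), np.float64(180.4126984126984)]
[[ 0.42350567 -0.17824032]
 [ 0.51471263 -0.15227964]] 0.09482967315775145 angle 0.2773014004688846 centre [ 0.47644595 -0.19103616]
28 (array([0.4313517 , 0.19101713]), np.float64(3.1250778397156513), np.float64(0.021162521294158396))
39 (array([0.58206382, 0.18695151]), np.float64(3.125382347462399), np.float64(0.01983027501433122))
```

The pose in the hand is consistent: screw pitch 94.8 mm against 94.3 before, centre within 1 mm of the TCP, fastener at about 0.31. Now I'll carry it to a hover over the seat and re-measure.

```bash
cat >> h.py <<'E'
def screws(k,im,pred):
    """centroids of the screw heads near predicted pixels"""
    S=cv2.cvtColor(im,cv2.COLOR_RGB2HSV)[...,1]; out=[]
    for c in pred:
        u0,v0=int(c[0])-10,int(c[1])-10; bs=blobs(S[v0:v0+21,u0:u0+21]<90,40)
        if not bs: out.append(None); continue
        b=min(bs,key=lambda q:np.hypot(*(np.mean(np.nonzero(q),1)-10))); v,u=np.nonzero(b); out.append((u.mean()+u0,v.mean()+v0)); print("screw",b.sum(),np.round(out[-1],1))
    return out
E
python3 - <<'E'
from h import *
S=[.5076,.1891]; yaw=-.0368-.3044
robot.reach([*S,.115],down(yaw)); robot.movel([*S,.068],.15); robot.hold(.25)
s=robot.state(); k=robot.calibration("wrist"); im=robot.snapshot("wrist"); np.savez("w_hover.npz",im=im,**k)
Y=R.from_rotvec(s['orientation']).as_matrix()[:,1]
print(s['t'],s['eef_pos'],np.arctan2(Y[1],Y[0]),s['gripper_width'],s['ft_force'].round(2),s['joint_pos'].round(2))
p=screws(k,im,[(228,227),(380,180)])
w=unproj(k,p,s['eef_pos'][2]+.033)[:,:2]; e=w[1]-w[0]; a=np.arctan2(e[1],e[0]); n=np.array([np.sin(a),-np.cos(a)])
print(np.linalg.norm(e),"angle",a,"centre",w.mean(0)+.0268*n)
i=im.astype(int); r,g,b=i.transpose(2,0,1); red=inbox(k,im.shape,[.51,.19],.12,.07)&(r>g+40)&(r>b+40)
for q in blobs(red,8): print("red",q.sum(),line(k,q,.07))
E
```

```text
21.8417 [0.50827497 0.18937841 0.06894977] -0.341381847512351 0.011623197101516452 [-0.2   0.49 -1.1 ] [ 0.22  0.54 -0.86  1.93  0.51  0.91 -1.24]
screw 109 [228.5 227.1]
screw 126 [379.8 180.5]
0.09469330134613903 angle -0.02829746706007843 centre [0.50763947 0.18944378]
red 156 (array([0.58305884, 0.18667811]), np.float64(3.1093372172423632), np.float64(0.02143788214418306))
red 18 (array([0.43515607, 0.19147765]), np.float64(2.9535018765354497), np.float64(0.004806033522413675))
```

At hover the panel reads (0.5076, 0.1894) at −0.028. From the red mark the seat is (0.5078, 0.1887) at about −0.029. I'll nudge 0.6 mm in y, lower and press while watching force.

```bash
python3 - <<'E'
from h import *
S=[.5077,.1885]
f0=-1.5
robot.movel([*S,.050],.1); robot.movel([*S,.043],.05); robot.hold(.1)
s=robot.state(); print(s['t'],s['eef_pos'],s['ft_force'].round(2))
for z in (.041,.039,.0375,.0365,.0355,.0345,.0335,.0325):
    robot.movel([*S,z],.04); robot.hold(.08); s=robot.state()
    print(z,s['eef_pos'].round(4),s['ft_force'].round(2),s['wrist_torque'].round(2),round(s['t'],2),round(s['gripper_width'],4))
    if s['ft_force'][2]>17 or np.hypot(*s['ft_force'][:2])>12: break
E
```

```text
22.6167 [0.50778252 0.18861929 0.04309043] [-0.63  0.09 -2.17]
0.041 [0.5082 0.1889 0.0415] [0.68 0.13 2.33] [-0.   -0.14  0.02] 22.95 0.0119
0.039 [0.5082 0.1888 0.0394] [0.42 0.43 4.45] [-0.   -0.12  0.03] 23.28 0.0121
0.0375 [0.5082 0.1888 0.038 ] [0.69 0.15 5.98] [-0.06 -0.1   0.02] 23.62 0.0118
0.0365 [0.5082 0.1889 0.0371] [ 0.12 -0.19  6.76] [-0.04 -0.08  0.03] 23.95 0.0118
0.0355 [0.5082 0.1889 0.0369] [-1.16 -1.88 13.13] [-0.39  0.41 -0.03] 24.28 0.0116
0.0345 [0.5083 0.1888 0.0369] [-3.93 -2.08 20.96] [-0.73  0.91 -0.05] 24.62 0.0117
```

The seal ramped from 2 to 7 N and then hit a hard stop at TCP z 0.0369. I had predicted flush at 0.037, so the panel is flush with about 20 N of push. Now I'll turn clockwise in small steps, keeping the press on and watching force.

```bash
python3 - <<'E'
from h import *
S=[.5077,.1885]; y0=-.3412; z=.0347
for a in np.linspace(0,1.255,9)[1:]:
    robot.reach([*S,z],down(y0-a)); s=robot.state(); f=s['ft_force']
    Y=R.from_rotvec(s['orientation']).as_matrix()[:,1]
    print(round(a,2),round(np.arctan2(Y[1],Y[0]),3),s['eef_pos'].round(4),f.round(1),s['wrist_torque'].round(2),round(s['t'],2))
    if f[2]<13: z-=.0004
    if f[2]>23: z+=.0004
    if np.hypot(*f[:2])>18 or f[2]>32: print("stop");break
robot.hold(.2); s=robot.state(); k=robot.calibration("wrist"); im=robot.snapshot("wrist"); np.savez("w_turn.npz",im=im,**k)
Y=R.from_rotvec(s['orientation']).as_matrix()[:,1]
print("z",z,s['t'],s['eef_pos'],np.arctan2(Y[1],Y[0]),s['ft_force'].round(1),s['joint_pos'].round(2))
c=np.array([.5078,.1889]);u=np.array([np.cos(-.04),np.sin(-.04)]);v=np.array([-u[1],u[0]])
P=[[*(c+sx*.0472*u+sy*.0268*v),.07] for sx in(1,-1) for sy in(1,-1)]
pr=proj(k,P); print(pr.round(0).tolist()); 
i=im.astype(int);r,g,b=i.transpose(2,0,1); near=inbox(k,im.shape,c,.085,.07)
S_=cv2.cvtColor(im,cv2.COLOR_RGB2HSV)[...,1]
blue=cv2.morphologyEx((near&(b>r+30)).astype(np.uint8),3,np.ones((13,13))); print("blue",blue.sum())
for q in blobs(blue.astype(bool)&(S_<90)&(im.min(2)>60),25):
    l=line(k,q,.07); print(q.sum(),np.mean(np.nonzero(q),1)[::-1].round(1),l)
cv2.imwrite("pics/turn.png",im[...,::-1])
E
```

```text
0.16 -0.499 [0.5082 0.1888 0.0369] [-3.5 -2.8 18.5] [-0.56  0.8  -0.06] 24.88
0.31 -0.655 [0.5081 0.1889 0.0369] [-5.1 -2.5 19.5] [-0.51  0.91 -0.08] 25.13
0.47 -0.812 [0.5081 0.1889 0.0369] [-3.2 -1.7 19.5] [-0.45  0.93 -0.05] 25.39
0.63 -0.969 [0.508  0.189  0.0369] [-3.9 -1.7 18.1] [-0.4   1.   -0.07] 25.65
0.78 -1.126 [0.5079 0.1891 0.0368] [-4.9 -1.2 19. ] [-0.41  1.02 -0.1 ] 25.91
0.94 -1.283 [0.5079 0.1892 0.0369] [-4.1 -1.  17.8] [-0.38  0.97 -0.09] 26.17
1.1 -1.44 [0.5079 0.1892 0.0368] [-4.8 -1.3 18.6] [-0.33  1.   -0.04] 26.43
1.25 -1.596 [0.5079 0.1894 0.0368] [-3.7 -1.3 18.1] [-0.24  0.97 -0.08] 26.68
z 0.0347 26.8833 [0.50786356 0.18932982 0.03685391] -1.596187897696855 [-4.  -1.5 18.1] [-0.03  0.49 -0.52  1.97  0.34  0.77 -2.34]
[[271.0, 168.0], [365.0, 169.0], [276.0, 307.0], [356.0, 308.0]]
blue 10203
130 [269.  168.9] (array([0.55527724, 0.21509674]), np.float64(1.802150499962897), np.float64(0.007321128830440601))
317 [316.7 180.1] (array([0.54788322, 0.18805634]), np.float64(3.1056548331367413), np.float64(0.022093417643939343))
129 [364.5 169. ] (array([0.5537582, 0.1606382]), np.float64(0.2624277285878174), np.float64(0.007278508564148822))
52 [316.5 310.7] (array([0.45795367, 0.19052318]), np.float64(3.11561166010179), np.float64(0.005590555794920073))
```

The panel axis reads −0.028 (screws and marks), the bar −0.025, and the push is steady at 18 N against the hard stop. I'll check the slot line directly in the same picture and with the networks, then hand in.

```bash
python3 - <<'E'
from h import *
d=dict(np.load("w_turn.npz"));im=d.pop('im');k=d
near=inbox(k,im.shape,[.508,.189],.03,.094)
for q in blobs(near&(im.min(2)>110),20): print("slot?",q.sum(),np.mean(np.nonzero(q),1)[::-1].round(1),line(k,q,.094))
robot.snapshot("top");kt=robot.calibration("top")
for x in robot.landmark_of("top","adapter_a")+robot.landmark_of("top","mouse"): print(np.round(x['point']),round(x['confidence'],2))
s=robot.state();print(s['t'],s['eef_pos'][2],s['ft_force'].round(1),s['gripper_width'],s['gripper_force'])
E
```

```text
[403. 227.] 0.49
[240. 225.] 0.47
[284. 130.] 0.91
27.0833 0.03688290655555136 [-4.8 -0.7 18.4] 0.011552082235415631 39.89123046398163
```

```bash
python3 - <<'E'
from h import *
for f,zt in (("w_hover.npz",None),("w_turn.npz",.094)):
    d=dict(np.load(f));im=d.pop('im');k=d
    sub=im[215:275,300:335].min(2).astype(int)
    m=np.zeros(im.shape[:2],bool); m[215:275,300:335]=sub>max(60,sub.max()*.6)
    for q in blobs(m,15):
        v,u=np.nonzero(q); p=np.polyfit(v,u,1); print(f,q.sum(),u.mean().round(1),v.min(),v.max(),"slope",p[0].round(4),line(k,q,zt or .126)[1])
s=robot.state(); print(s['ft_force'].round(1))
E
```

```text
w_hover.npz 38 302.2 224 232 slope -0.1278 1.0447098528332965
w_hover.npz 54 330.7 224 232 slope 0.2001 1.60456818091972
w_hover.npz 233 316.5 236 274 slope 0.0016 1.2301318862576136
w_turn.npz 233 316.5 236 274 slope 0.0016 3.1169381655988
[-4.8 -0.7 18.4]
```

The slot line sits the same in the gripper as before the turn: bar −0.025 against panel axis −0.028, so about 0.2° off. Adapters and mouse haven't moved. I'm handing in.

```bash
python3 -c "
from bench import robot
print(robot.hand_in())"
```

```text
the job is handed in; nothing more can be done
None
```

I handed the job in at about 27 s: the smaller panel is flush and held down with about 18 N, its fastener was turned clockwise to within about 0.003 rad of the marks, and the adapters and mouse are where they were; the first grasp closed on nothing because the real fingertips sit about 37 mm above the reported TCP.

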